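# Hang the board carrier on the green hook

## Robot

A 6-joint arm with a two-finger parallel gripper is mounted at the origin on the work surface. World frame = base frame: x ahead of the robot, y to its left, z up, the work surface at z = 0. Lengths are in mm, angles in rad, forces in N, time in s.
With the tool pointing down it reaches from about 350 to 875 mm from the base axis. Payload 4.2 kg.
Tool frame: the origin (TCP) lies at the very end of the fingers, on their centre line; the grasp point (between the pads) lies 19 mm behind it (arm.grip_point_offset is the distance from the TCP to the grasp point, in mm); z points along the fingers, y is the direction in which the jaws open and shut (so a half turn about z gives the same grasp; the last joint's range is limited). The gripper opens to 85 mm and grips with 20 to 120 N. Pads are 22 mm wide; open, the fingers measure 114 mm over their backs; the gripper's body (76 mm by 85 mm) begins 54 mm behind the grasp point. The pads swing forward as they close: fully open they stand 13 mm farther back than shut.
Start: joints at [1.472, 0.385, 0.008, 0, -1.194, -0.259], TCP at [218.851, 585.409, 210.412] pointing down, gripper open.
Joint ranges: [-3.14, 3.14], [-1.21, 2.06], [-1.07, 1.41], [-3.16, 2.05], [-2.99, -0.16], [-3.1, 3.1]. Speed limits (rad/s): [2.79, 2.79, 3.14, 3.14, 3.14, 3.14].

## Interface

Orientations are given as a unit quaternion [x, y, z, w].
In Python, from bench import arm gives the robot as it stands.
- The arm moves only by the tool drive_tool, never from a script. Its argument "steps" is a list of rows, each a list of 5 numbers: the shift along the tool's x, y, z in m, then the turn about the tool's z in degrees, then the finger opening in m, from 0 to 0.0854. A call has 1 to 20 rows; each row shifts and turns the commanded pose from where the row before left it, along the tool's axes as they then stand; what a row does not reach is not made up. A row lasts 1/10 s, in which the tool goes at most 50 mm and 8.59 degrees, less where a joint would pass 70% of its speed; a pose out of reach is approached as far as the arm can. A call is refused whole if a number of a shift passes 0.05 or a number of a turn 8.59, either way. A call with a gripper value outside its range is refused whole. The fingers move at their own pace and stop on an object; the grip force is fixed at half the most. Time passes only in rows, so rows that do not move let the fingers close. It gives the time, the measured TCP pose, the force and the opening at its end, in the units of the state.
- arm.read_state(): the state, without advancing time (a new reading comes with each control period).
- arm.get_image(name): name is "side" or "top"; returns (picture, depth): 384x512x3 uint8, blue, green, red; 384x512 float32, mm along the optical axis (not along the pixel's ray), 0 where there is no reading.
- arm.camera_params(name): a dict with "K" (3x3 intrinsics, pixels), "dist" ([k1, k2, p1, p2, k3] as OpenCV has them; the pictures are not rectified), "world_to_cam" (4x4, takes a point from world to camera coordinates). Camera axes: x right, y up, looking along -z (the intrinsics and any distortion apply to the point x, -y, -z); pixel columns grow to the right and rows downward; lengths in mm; the calibration is good to about 2 mm. A picture is of the moment at which its call begins. camera_params takes no time and is no camera call.
- arm.job_done(): hands the job in, once; it reports no verdict.
The state is a dict: "clock": time; "joints": joint angles; "joint_vel": joint speeds; "joint_efforts": joint torques, N m; "position": TCP position; "ee_rot": TCP orientation; "contact_force": force on the tool from outside, world axes, zero at the start; "wrist_torque": the same for the moment, N m; "gripper_width": finger opening in mm.
Only numpy, scipy, OpenCV 4.12 (cv2) and the standard library are available. Lean on these libraries where they do the work, as an engineer would, in place of code of your own. Each camera call takes 0.05 s, during which the arm holds its last target.

## Task

The board carrier (a small black tray of circuit boards with a blue grip) hangs on the plain dark grey stand. Lift it off, carry it level to the stand with the green base and green top plate, and hang it there so that its bar rests down in both hooks and the tray hangs level, then let go. Do not set the carrier down on the way, and leave the blue interface box and the yellow bin where they are.

Things in the scene. Friction and masses are not known exactly. Their poses are not given: they have to be found in the camera images.
- carrier_grip (a point): Centre of the carrier's blue grip, 16 (own x) x 50 (y) x 50 mm high; pinch its 16 mm from above. Hanging bar (8 mm dia, 132 long, along y): axis 32 mm below. Straps at y +-59 join it to a 70 (x) x 122 (y) mm tray: underside 152 mm below, board tops 104 below. z up; 0.25-0.5 kg. At the start it hangs on the grey stand, made like the green one, with the same yaw: hooks open to own -x, post at +x.
- green_seat (a point): Green stand (fixed): point midway between its 2 hooks where a hung bar's axis rests, 212 mm up. Hooks: 8 mm rod Vs at y +-40 mm, tips at x -22, 16 mm above this point (raise bar 21+ mm to clear), lowest 16 below; rods run back to a post at x +85 (top 24 above). Carrier goes on/off by the open -x front (robot side), hooks between straps; not straight up. Plain, green, red stands: a row, any order.
- interface_center (a point): Bystander: centre of a loose blue interface box, 75 x 100 x 28 mm, lying on the bench between the robot and the stands.
- bin_center (a point): Bystander: centre of a loose yellow open bin, 80 x 100 x 45 mm, on the bench between the robot and the stands.

How it is judged:
By the outcome, as a careful person would: the job done as asked, in the order asked, and still so for the second after the job is handed in, with the robot touching nothing.
It also fails if it takes over 48 s, if anything falls off the work surface, if the arm or the gripper's body presses on something with over 40 N, if the wrist force passes 120 N, or if a joint passes its speed limit or range.

## Working session

There is one attempt and no reset: what is moved stays moved. The work goes in short steps, Python scripts to look and compute and a tool call to move; the robot and the scene stay as the last step left them, time stands still between calls to the robot, and variables do not carry over. Pictures are saved under pics/ and viewed, and the job is handed in when it is done.

Besides the shell and the picture viewer there is one more tool, called after "Call:" as name(argument=value, ...), one argument or row to a line, values as JSON. drive_tool: Moves the arm, as the interface text tells. Its arguments: {"type":"object","properties":{"steps":{"type":"array"}},"required":["steps"]}

```bash
mkdir -p pics; cat > h.py <<'E'
import numpy as np, cv2
from bench import arm
def snap(n,tag):
    im,d=arm.get_image(n); cv2.imwrite(f'pics/{tag}_{n}.png',im); np.savez(f'pics/{tag}_{n}.npz',im=im,d=d); return im,d
def pts(n,d,mask):
    p=arm.camera_params(n);K=np.array(p['K'],float);D=np.array(p['dist'],float);T=np.array(p['world_to_cam'],float)
    v,u=np.nonzero(mask&(d>0)); z=d[v,u]
    q=cv2.undistortPoints(np.stack([u,v],1).astype(np.float64).reshape(-1,1,2),K,D).reshape(-1,2)
    c=np.stack([q[:,0]*z,-q[:,1]*z,-z,np.ones(len(z))],1)
    return (np.linalg.inv(T)@c.T).T[:,:3],u,v
E
python3 - <<'E'
from h import *
for n in('side','top'): 
    im,d=snap(n,'a'); p=arm.camera_params(n); T=np.array(p['world_to_cam']); print(n,p['K'],p['dist'],-T[:3,:3].T@T[:3,3], -T[2,:3],(d>0).mean())
print(arm.read_state())
E
```

```text
side [[425.48853777   0.         254.03127026]
 [  0.         425.48853777 190.53535736]
 [  0.           0.           1.        ]] [-0.16234487  0.          0.          0.          0.        ] [  41.32775466 -616.53589827  671.40465362] [ 0.49890415  0.66055747 -0.56103341] 0.9956512451171875
top [[368.50121775   0.         247.03505392]
 [  0.         368.50121775 192.46235605]
 [  0.           0.           1.        ]] [0.04103024 0.         0.         0.         0.        ] [ 386.25041584   10.7906525  1042.43515424] [ 0.12596935 -0.01738031 -0.99188187] 0.9958343505859375
{'clock': 0.1, 'joints': array([ 1.47160671e+00,  3.85517290e-01,  6.77892473e-03, -4.07808932e-04,
       -1.19394881e+00, -2.58602117e-01]), 'joint_vel': array([ 0.00085761, -0.00442938,  0.00168464,  0.00322445, -0.00049983,
        0.00061772]), 'joint_efforts': array([-3.65522274e-04, -3.93321240e+01,  1.88929045e+01,  4.19791505e+00,
       -2.61735666e-03,  4.38426468e-06]), 'position': array([218.6774803 , 584.92553906, 209.41872889]), 'ee_rot': array([ 9.84026922e-01, -1.78017099e-01, -1.13647263e-04,  9.57511662e-04]), 'contact_force': array([-0.19593158, -0.0555957 ,  0.3087494 ]), 'wrist_torque': array([-0.00880619,  0.03486626,  0.03032585]), 'gripper_width': 85.3082841483196}
```

View pics/a_side.png

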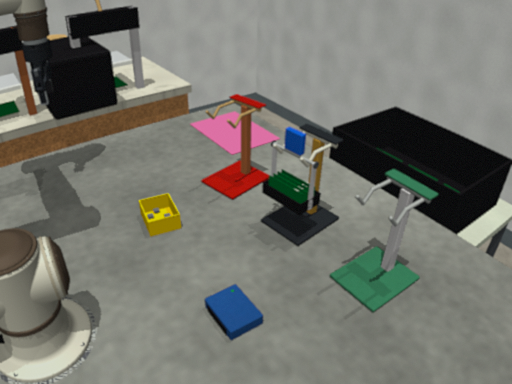

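View pics/a_top.png

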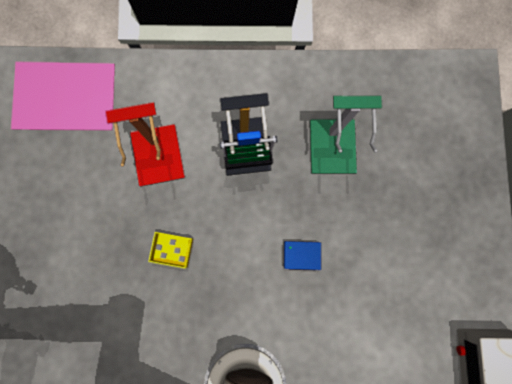

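The side view shows red, plain (with the carrier, grip near (295,141)) and green stands from left to right. In the top view the carrier grip is near (248,136), the green top plate near (357,102), the green hooks near (339,150) and (375,150), the bin at (171,250) and the box at (302,255). Next I'll measure these positions.

```bash
python3 - <<'E'
from h import *
L={n:np.load(f'pics/a_{n}.npz') for n in('side','top')}
for n in L:
    im,d=L[n]['im'],L[n]['d']; hsv=cv2.cvtColor(im,cv2.COLOR_BGR2HSV)
    H,S,V=[hsv[...,i].astype(int) for i in range(3)]
    for name,m in dict(blue=(H>100)&(H<125)&(S>150),yel=(H>22)&(H<32)&(S>150),green=(H>60)&(H<90)&(S>90)).items():
        k,lab,st,c=cv2.connectedComponentsWithStats(m.astype(np.uint8))
        for i in range(1,k):
            if st[i,4]<40: continue
            P,u,v=pts(n,d,lab==i)
            print(n,name,st[i],'min',np.percentile(P,3,axis=0).round(),'max',np.percentile(P,97,axis=0).round(),'med',np.median(P,axis=0).round())
            if name=='green':
                hi=P[:,2]>215
                if hi.sum()>20:
                    Q=P[hi]; r=cv2.minAreaRect(Q[:,:2].astype(np.float32)); print('  plate',r,np.median(Q[:,2]))
                lo=P[:,2]<40
                if lo.sum()>20:
                    Q=P[lo]; r=cv2.minAreaRect(Q[:,:2].astype(np.float32)); print('  base',r,np.median(Q[:,2]))
    if n=='top':
        for nm,(a,b,c,e) in dict(gr=(80,200,290,400),pl=(80,190,205,290)).items():
            m=np.zeros(d.shape,bool);m[a:b,c:e]=1
            P,u,v=pts(n,d,m)
            for lo,hi in((185,212),(212,235),(235,260),(260,300)):
                s=(P[:,2]>lo)&(P[:,2]<hi)
                if s.sum()>5: print(nm,lo,s.sum(),cv2.minAreaRect(P[s,:2].astype(np.float32)))
        np.save('pics/x.npy',P)
for n,(a,b,c,e) in dict(top=(80,185,200,400),side=(90,260,240,450)).items():
    im=L[n]['im'][a:b,c:e]; s=800/(e-c); s=min(s,600/(b-a)); cv2.imwrite(f'pics/z_{n}.png',cv2.resize(im,None,fx=s,fy=s,interpolation=cv2.INTER_CUBIC))
E
```

```text
side blue [286 127  20  28 415] min [599. -32. 224.] max [614.  10. 269.] med [603. -15. 249.]
side blue [ 206  285   56   54 1720] min [ 306. -208.   11.] max [ 375. -115.   30.] med [ 339. -169.   27.]
side yel [ 139  193   42   43 1199] min [315. 144.   2.] max [402. 251.  45.] med [361. 208.  23.]
side green [113  77  14  10  84] min [518. 900.  50.] max [ 620. 1180.  136.] med [ 602. 1092.   53.]
side green [  0 102  19  15 191] min [ 107. 1062.   49.] max [ 170. 1185.   55.] med [ 139. 1112.   52.]
side green [376 146  27  17  89] min [1159.   72. -214.] max [1491.  366.  -18.] med [1443.  262. -181.]
  base ((1331.335693359375, 212.16476440429688), (449.77520751953125, 119.84512329101562), 35.078372955322266) -181.13042211016034
side green [408 164  31  18 111] min [1157.  -80. -214.] max [1492.  200.  -18.] med [1410.   93. -169.]
  base ((1327.2950439453125, 46.50663757324219), (437.0736389160156, 129.96304321289062), 30.496192932128906) -168.81428810297103
side green [384 168  56  32 613] min [ 682. -308.  -58.] max [1158.   59.  237.] med [ 696. -250.  236.]
  plate ((695.
[... 1766 characters left out ...]
8), 68.56050872802734)
gr 212 357 ((647.904296875, -251.83840942382812), (131.3219757080078, 104.37043762207031), 0.1656813621520996)
gr 235 621 ((697.0492553710938, -253.4586639404297), (32.36920928955078, 109.05924224853516), 0.0018044501775875688)
pl 185 71 ((647.841064453125, -2.9554901123046875), (92.70680236816406, 121.2487564086914), 6.596039295196533)
pl 212 510 ((648.52392578125, -2.6218338012695312), (129.71180725097656, 131.72372436523438), 6.715645790100098)
pl 235 657 ((655.9907836914062, -1.4223403930664062), (112.14398193359375, 111.66957092285156), 6.49413537979126)
pl 260 185 ((608.7015380859375, -7.207359313964844), (16.46866798400879, 48.81501388549805), 4.885499954223633)
```

```bash
ls pics
```

```text
a_side.npz
a_side.png
a_top.npz
a_top.png
x.npy
z_side.png
z_top.png
```

```bash
python3 - <<'E'
from h import *
for n in('top','side'):
    z=np.load(f'pics/a_{n}.npz'); im,d=z['im'],z['d']
    P,u,v=pts(n,d,np.ones(d.shape,bool)); C=im[v,u].astype(int)
    def rect(s,nm):
        Q=P[s]; r=cv2.minAreaRect(Q[:,:2].astype(np.float32)); print(n,nm,s.sum(),np.round(r[0],1),np.round(r[1],1),round(r[2],2),'z',np.percentile(Q[:,2],[5,50,95]).round(1))
    X,Y,Z=P.T
    rect((X>655)&(X<740)&(Y>-75)&(Y<75)&(Z>228)&(Z<250),'plain plate')
    rect((X>670)&(X<740)&(Y>-330)&(Y<-180)&(Z>228)&(Z<250),'green plate')
    blue=(C[:,0]>C[:,2]+60)&(C[:,0]>C[:,1]+40)
    rect(blue&(X>560)&(X<650)&(Z>262)&(abs(Y)<60),'grip top')
    rect((X>580)&(X<640)&(Y>15)&(Y<90)&(Z>215)&(Z<260)&~blue,'bar/strap L')
    rect((X>580)&(X<640)&(Y<-33)&(Y>-90)&(Z>215)&(Z<260)&~blue,'bar/strap R')
    for c in(-213,-294):
        s=(X>560)&(X<680)&(abs(Y-c)<14)&(Z>150)&(Z<245)
        print('green hook',c)
        for a in range(575,660,6):
            q=s&(X>=a)&(X<a+6)
            if q.sum(): print(a+3,q.sum(),'y',np.median(Y[q]).round(1),'zmax',np.percentile(Z[q],[10,50,90]).round(1))
E
```

```text
top plain plate 693 [682.4   1.9] [ 61.5 111.9] 5.68 z [229.2 237.1 239.5]
top green plate 682 [ 692.  -253.4] [109.   43.3] 89.71 z [233.9 237.4 239.8]
top grip top 178 [608.7  -7.2] [16.5 48.8] 4.89 z [264.8 269.5 272.2]
top bar/strap L 122 [610.3  32.9] [40.6 48.1] 60.29 z [215.7 219.9 230.5]
top bar/strap R 114 [616.3 -48.7] [42.4 38.1] 44.62 z [215.4 218.6 229. ]
green hook -213
584 9 y -214.1 zmax [226.8 228.2 230.3]
590 7 y -213.2 zmax [224.  224.8 227.1]
596 8 y -212.4 zmax [215.2 218.7 220.9]
602 6 y -211.8 zmax [204.7 211.6 212.6]
608 10 y -213.1 zmax [207.3 208.6 210.2]
614 12 y -213.6 zmax [209.8 214.5 217.1]
620 13 y -213.1 zmax [215.4 221.1 225. ]
626 10 y -213.2 zmax [223.9 226.1 229.2]
632 10 y -214.7 zmax [227.  228.5 230.7]
638 9 y -212.8 zmax [225.8 227.7 230.7]
644 8 y -212.9 zmax [228.7 230.6 231.1]
650 7 y -212.9 zmax [228.  228.4 230.8]
656 9 y -213.3 zmax [228.6 230.2 230.7]
662 6 y -214.0 zmax [227.6 227.9 229.9]
green hook -294
584 9 y -293.0 zmax [224.3 227.3 229.5]
590 9 y -291.7 zmax [222.  225.8 226.9]
596 7 y -292.0 zmax [215.4 219.1 220.6]
602 7 y -290
[... 1286 characters left out ...]
 y -217.5 zmax [224.7 227.2 228.4]
656 8 y -218.0 zmax [224.7 226.5 228.3]
662 6 y -216.5 zmax [225.4 227.6 228.4]
green hook -294
584 15 y -295.6 zmax [220.7 224.6 227.1]
590 12 y -297.0 zmax [214.7 219.  225.8]
596 8 y -297.7 zmax [209.1 213.  217.3]
602 12 y -297.9 zmax [201.6 205.3 210. ]
608 10 y -298.2 zmax [199.7 205.8 208.7]
614 18 y -296.3 zmax [207.9 210.9 214.4]
620 18 y -295.5 zmax [215.8 218.3 221.8]
626 21 y -296.1 zmax [218.6 223.  226.3]
632 11 y -296.8 zmax [224.7 227.1 228. ]
638 9 y -298.4 zmax [223.9 226.1 227.6]
644 12 y -297.3 zmax [224.3 226.8 228.4]
650 9 y -297.3 zmax [223.1 226.2 227.3]
656 8 y -296.7 zmax [223.5 226.6 228. ]
662 11 y -297.0 zmax [223.2 226.9 227.6]
```

View pics/z_side.png

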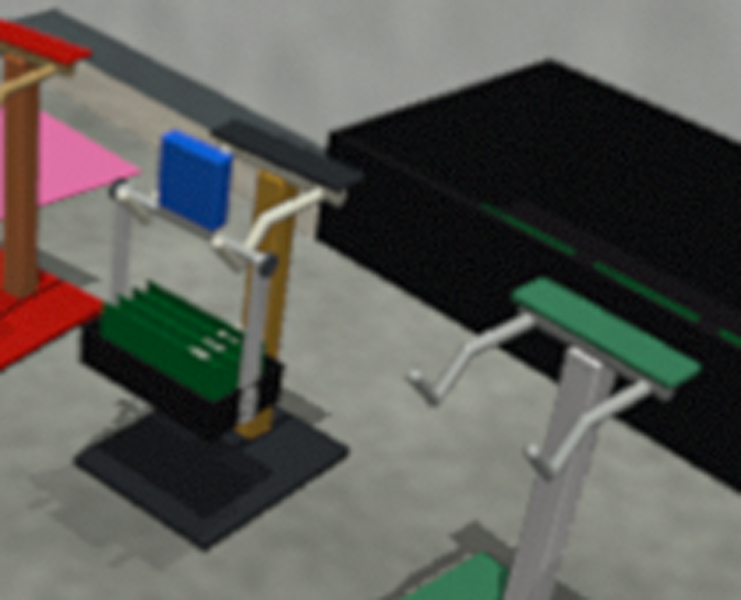

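View pics/z_top.png

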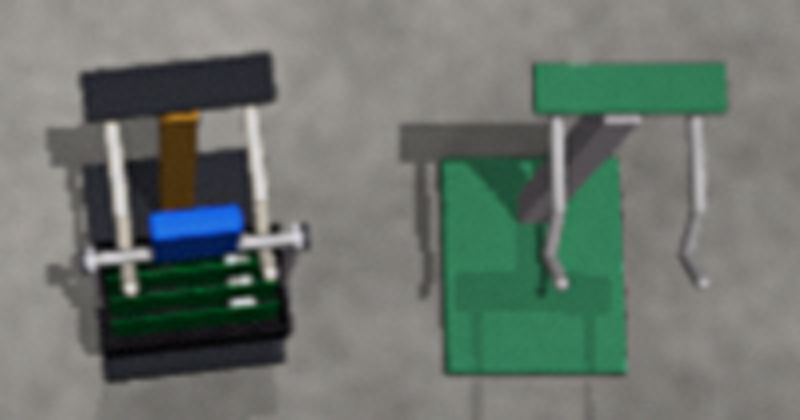

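The two views agree. The grip is at about (608,-8) with its top at z 269, yaw about 5.8°. The green hook Vs are lowest at x≈605.5, with y centre ≈-254 and yaw ≈0. I'll raise and turn the tool first, then move across.

Call:
drive_tool(
  steps=[
    [0,0,-0.015,7.96,0.045],
    [0,0,-0.015,7.96,0.045],
    [0,0,-0.015,7.96,0.045],
    [0,0,-0.015,7.96,0.045],
    [0,0,-0.015,7.96,0.045],
    [0,0,-0.015,7.96,0.045],
    [0,0,-0.015,7.96,0.045],
    [0,0,-0.015,7.96,0.045],
    [0.01,-0.005,0,0,0.045],
    [0.025,-0.013,0,0,0.045],
  ],
)

```text
clock: 1.1
position: [239.7, 552.5, 328.7]
ee_rot: [0.744, -0.668, 0.0, 0.001]
contact_force: [0.5, -0.9, -1.2]
gripper_width: 45.1
```

Call:
drive_tool(
  steps=[
    [0.04,-0.021,0,0,0.045],
    [0.04,-0.021,0,0,0.045],
    [0.04,-0.021,0,0,0.045],
    [0.04,-0.021,0,0,0.045],
    [0.04,-0.021,0,0,0.045],
    [0.04,-0.021,0,0,0.045],
    [0.04,-0.021,0,0,0.045],
    [0.04,-0.021,0,0,0.045],
    [0.04,-0.021,0,0,0.045],
    [0.04,-0.021,0,0,0.045],
    [0.04,-0.021,0,0,0.045],
    [0.04,-0.021,0,0,0.045],
    [0.04,-0.021,0,0,0.045],
    [0.04,-0.021,0,0,0.045],
    [0.024,-0.01,0,0,0.045],
    [0.01,-0.006,0,0,0.045],
    [0,0,0,0,0.045],
    [0,0,0,0,0.045],
  ],
)

```text
clock: 2.9
position: [608.3, -6.7, 329.9]
ee_rot: [0.743, -0.67, -0.0, 0.0]
contact_force: [-0.1, -0.3, -0.4]
gripper_width: 45.2
```

```bash
cat >> h.py <<'E'
from scipy.spatial.transform import Rotation as R
def go(tx,ty,tz,yaw):  # yaw of -tool y (deg); world target -> tool-frame shift
    s=arm.read_state(); r=R.from_quat(s['ee_rot']); M=r.as_matrix(); y=np.degrees(np.arctan2(-M[1,1],-M[0,1]))
    print('t',round(s['clock'],2),'pos',s['position'].round(1),'yaw',y.round(2),'tilt',M[:,2].round(4),'F',s['contact_force'].round(1),'T',s['wrist_torque'].round(2),'w',round(s['gripper_width'],1),'j',s['joints'].round(2))
    print('shift mm',(M.T@(np.array([tx,ty,tz])-s['position'])).round(1),'turn',round(y-yaw,2))
E
python3 - <<'E'
from h import *
go(608.2,-8,227,5.8)
for n in('side','top'): snap(n,'b')
E
```

```text
t 2.9 pos [608.3  -6.7 329.9] yaw 5.9 tilt [-1.1e-03  2.0e-04 -1.0e+00] F [-0.1 -0.3 -0.4] T [ 0.02 -0.04  0.01] w 45.2 j [ 0.25  0.3   0.18 -0.   -1.45 -0.15]
shift mm [1.400e+00 1.000e-01 1.029e+02] turn 0.1
```

View pics/b_side.png

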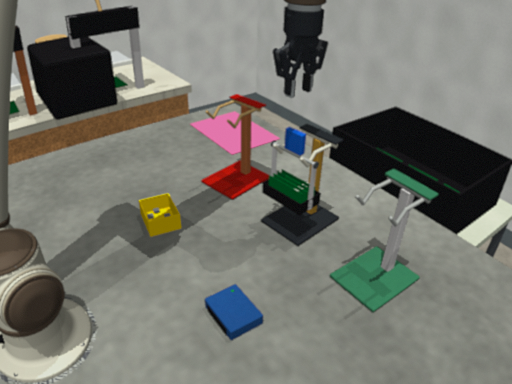

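The gripper is above the blue grip, with the jaws along the carrier's x. I'll descend and close.

Call:
drive_tool(
  steps=[
    [0.0014,0,0.02,0,0.045],
    [0,0,0.03,0,0.045],
    [0,0,0.025,0,0.045],
    [0,0,0.018,0,0.045],
    [0,0,0.01,0,0.045],
    [0,0,0,0,0.045],
    [0,0,0,0,0.045],
  ],
)

```text
clock: 3.7
position: [609.6, -8.0, 228.6]
ee_rot: [0.743, -0.67, 0.001, -0.001]
contact_force: [0.4, -0.2, 0.2]
gripper_width: 44.7
```

```bash
python3 - <<'E'
from h import *
go(608.2,-8,227,5.8)
im,d=snap('side','c'); cv2.imwrite('pics/c_z.png',cv2.resize(im[60:260,200:440],None,fx=3,fy=3,interpolation=cv2.INTER_CUBIC))
E
```

```text
t 3.7 pos [609.6  -8.  228.6] yaw 5.89 tilt [ 1.9e-03 -1.0e-04 -1.0e+00] F [ 0.4 -0.2  0.2] T [-0.01 -0.01 -0.03] w 44.7 j [ 0.25  0.35 -0.    0.   -1.22 -0.15]
shift mm [-0.1  1.4  1.6] turn 0.09
```

View pics/c_z.png

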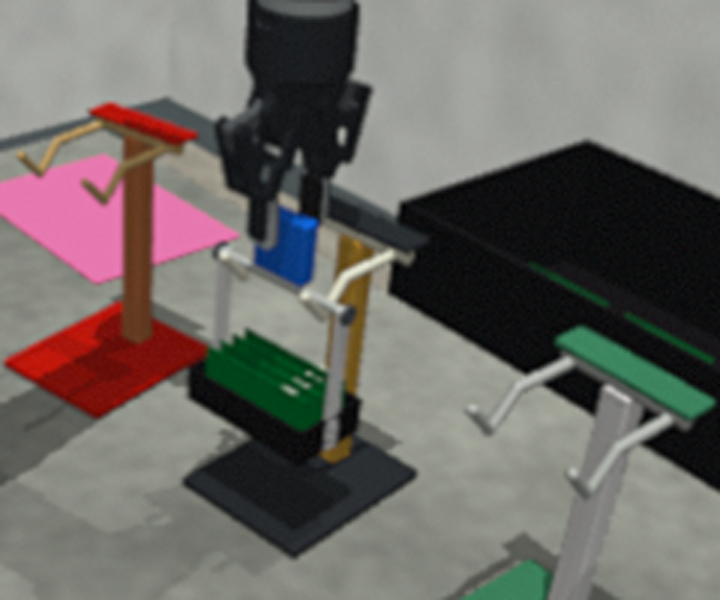

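Call:
drive_tool(
  steps=[
    [0,0.0012,0.0015,0,0.0],
    [0,0,0,0,0.0],
    [0,0,0,0,0.0],
    [0,0,0,0,0.0],
    [0,0,0,0,0.0],
    [0,0,0,0,0.0],
    [0,0,0,0,0.0],
    [0,0,0,0,0.0],
    [0,0,0,0,0.0],
  ],
)

```text
clock: 4.65
position: [608.8, -8.4, 227.0]
ee_rot: [0.742, -0.67, 0.001, -0.001]
contact_force: [1.2, 0.8, 5.4]
gripper_width: 14.5
```

```bash
python3 - <<'E'
from h import *
go(608.2,-8,227,5.8)
E
```

```text
t 4.65 pos [608.8  -8.4 227. ] yaw 5.84 tilt [ 3.e-03  2.e-04 -1.e+00] F [1.2 0.8 5.4] T [ 0.38 -0.53  0.05] w 14.5 j [ 0.25  0.35 -0.01  0.   -1.21 -0.15]
shift mm [-0.5  0.6  0. ] turn 0.04
```

Call:
drive_tool(
  steps=[
    [0,0,-0.003,0,0],
    [0,0,-0.005,0,0],
    [0,0,-0.006,0,0],
    [0,0,-0.006,0,0],
    [0,0,-0.006,0,0],
    [0,0,-0.005,0,0],
    [0,0,0,0,0],
    [0,0,0,0,0],
  ],
)

```text
clock: 5.45
position: [607.7, -8.6, 256.9]
ee_rot: [0.742, -0.67, -0.0, -0.0]
contact_force: [-1.1, 0.5, -3.7]
gripper_width: 14.7
```

```bash
python3 - <<'E'
from h import *
go(608.2,-8,258,5.8)
im,d=snap('side','d'); cv2.imwrite('pics/d_z.png',cv2.resize(im[60:260,200:440],None,fx=3,fy=3,interpolation=cv2.INTER_CUBIC))
E
```

```text
t 5.45 pos [607.7  -8.6 256.9] yaw 5.81 tilt [-2.e-04  3.e-04 -1.e+00] F [-1.1  0.5 -3.7] T [ 0.02 -0.02 -0.02] w 14.7 j [ 0.25  0.33  0.04 -0.   -1.28 -0.15]
shift mm [-0.5 -0.5 -1.1] turn 0.01
```

View pics/d_z.png

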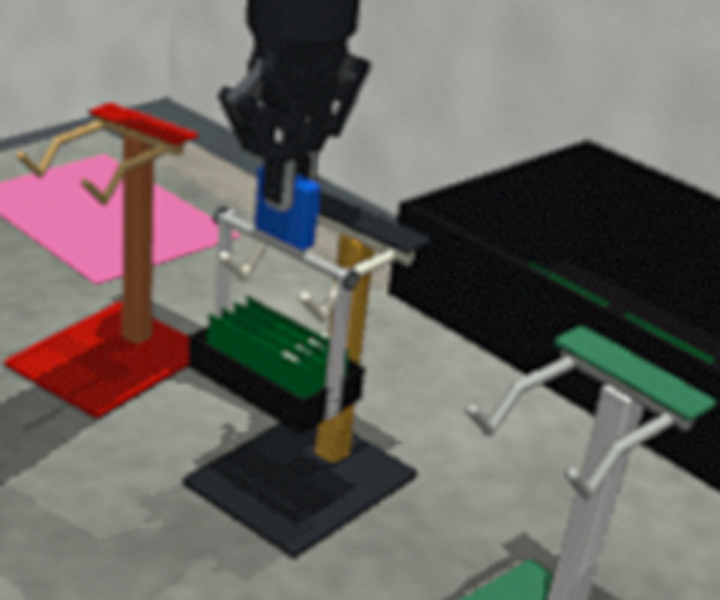

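The carrier is off the hooks and level, with a load of about 3.7 N. The bar at about (285,245) in the zoom is above the hook tips. I'll back out along the carrier's own -x.

Call:
drive_tool(
  steps=[
    [0,0.003,-0.001,0,0],
    [0,0.006,0,0,0],
    [0,0.009,0,0,0],
    [0,0.012,0,0,0],
    [0,0.014,0,0,0],
    [0,0.016,0,0,0],
    [0,0.016,0,0,0],
    [0,0.016,0,0,0],
    [0,0.014,0,0,0],
    [0,0.012,0,0,0],
    [0,0.009,0,0,0],
    [0,0.006,0,0,0],
    [0,0.003,0,0,0],
    [0,0,0,0,0],
  ],
)

```text
clock: 6.9
position: [472.5, -22.4, 258.0]
ee_rot: [0.742, -0.67, 0.0, -0.0]
contact_force: [-0.8, 0.0, -3.0]
gripper_width: 14.8
```

```bash
python3 - <<'E'
from h import *
go(475,-254,258,0.2)
im,d=snap('side','e'); cv2.imwrite('pics/e_z.png',cv2.resize(im[60:260,200:440],None,fx=3,fy=3,interpolation=cv2.INTER_CUBIC))
E
```

```text
t 6.9 pos [472.5 -22.4 258. ] yaw 5.82 tilt [ 4.e-04  1.e-04 -1.e+00] F [-0.8  0.  -3. ] T [-0.02 -0.06  0.01] w 14.8 j [ 0.3   0.09 -0.27  0.   -1.22 -0.2 ]
shift mm [230.7  21.    0. ] turn 5.62
```

View pics/e_z.png

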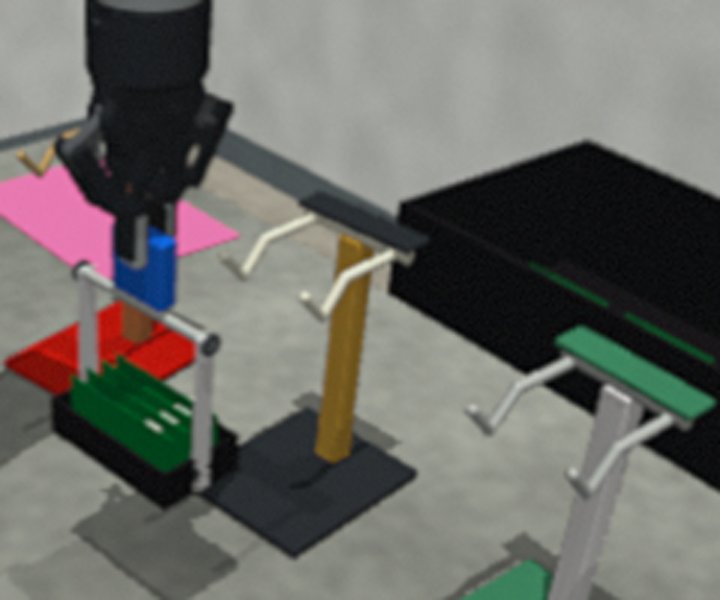

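Call:
drive_tool(
  steps=[
    [0,0,0,1.4,0],
    [0,0,0,1.4,0],
    [0,0,0,1.4,0],
    [0.004,0,0,1.4,0],
    [0.009,0,0,0,0],
    [0.014,0,0,0,0],
    [0.018,0,0,0,0],
    [0.022,0,0,0,0],
    [0.025,0,0,0,0],
    [0.025,0,0,0,0],
    [0.025,0,0,0,0],
    [0.025,0,0,0,0],
    [0.021,0,0,0,0],
    [0.017,0,0,0,0],
    [0.013,0,0,0,0],
    [0.009,0,0,0,0],
    [0.004,0,0,0,0],
    [0,0,0,0,0],
    [0,0,0,0,0],
  ],
)

```text
clock: 8.85
position: [473.6, -253.0, 257.9]
ee_rot: [0.709, -0.706, -0.0, -0.0]
contact_force: [1.1, -0.8, -1.8]
gripper_width: 14.5
```

```bash
python3 - <<'E'
from h import *
go(605.5,-254,258,0.2)
for n in('side','top'):
    im,d=snap(n,'f')
    P,u,v=pts(n,d,np.ones(d.shape,bool)); C=im[v,u].astype(int); X,Y,Z=P.T
    b=(C[:,0]>C[:,2]+60)&(C[:,0]>C[:,1]+40)&(Z>230)&(X<560); print(n,b.sum(),np.percentile(P[b],[3,50,97],axis=0).round(1))
    s=(Z>200)&(Z<258)&(X>440)&(X<510)&(Y>-330)&(Y<-170)
    for a in range(-330,-170,10):
        q=s&(Y>=a)&(Y<a+10)&~b
        if q.sum(): print(a+5,q.sum(),np.median(P[q],axis=0).round(1))
    cv2.imwrite(f'pics/f_{n}z.png',cv2.resize(im[60:260,240:480],None,fx=3,fy=3,interpolation=cv2.INTER_CUBIC))
E
```

```text
t 8.85 pos [ 473.6 -253.   257.9] yaw 0.25 tilt [ 0.e+00  2.e-04 -1.e+00] F [ 1.1 -0.8 -1.8] T [-0.01  0.   -0.02] w 14.5 j [-0.19  0.2  -0.13 -0.   -1.24  0.19]
shift mm [ 1.600e+00 -1.319e+02 -1.000e-01] turn 0.05
side 525 [[ 464.5 -276.8  253.8]
 [ 466.4 -266.7  271.8]
 [ 477.8 -231.1  299.6]]
-315 162 [ 472.4 -312.   228.8]
-305 40 [ 470.5 -308.2  242.5]
-295 28 [ 472.4 -295.   244.1]
-285 29 [ 472.  -285.3  245.1]
-275 32 [ 471.8 -276.   245. ]
-265 19 [ 471.  -265.7  243.1]
-255 17 [ 470.2 -255.5  243.7]
-245 19 [ 470.7 -245.5  244.2]
-235 20 [ 469.5 -235.1  244. ]
-225 15 [ 470.3 -225.5  243.7]
-215 26 [ 470.8 -215.1  244.7]
-205 23 [ 470.4 -205.2  245.1]
-195 146 [ 471.2 -192.6  223.9]
-185 33 [ 469.7 -187.5  245.9]
top 107 [[ 465.7 -254.1  295.3]
 [ 473.5 -237.8  301. ]
 [ 479.7 -226.2  303. ]]
```

View pics/f_sidez.png

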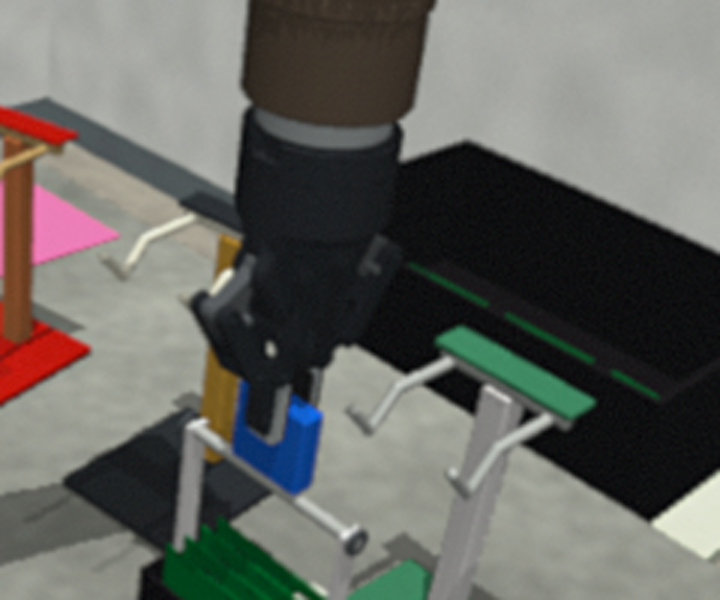

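View pics/f_topz.png

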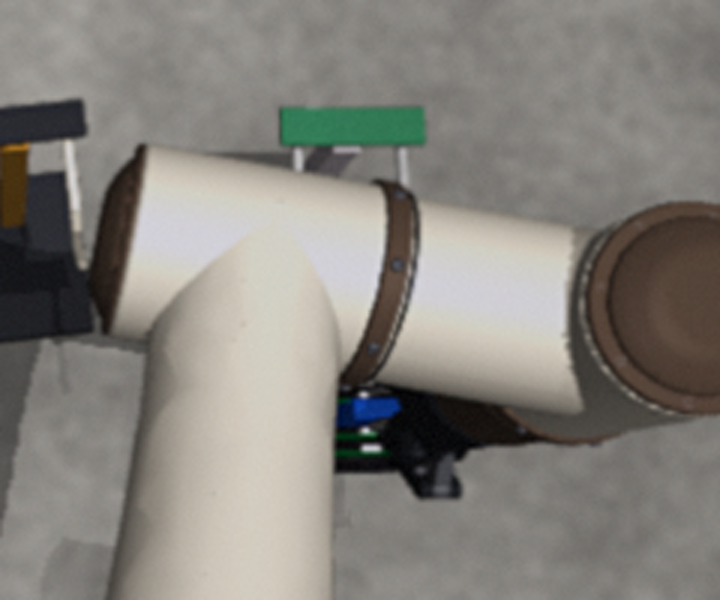

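The carrier is level in front of the green stand. Its straps are at y -312 and -193, and the bar is at z≈243. I'll add 4 mm of height and go in with the bar above the hook tips.

Call:
drive_tool(
  steps=[
    [0.0008,-0.003,-0.002,0,0],
    [0.0008,-0.006,-0.002,0,0],
    [0,-0.009,0,0,0],
    [0,-0.011,0,0,0],
    [0,-0.012,0,0,0],
    [0,-0.012,0,0,0],
    [0,-0.012,0,0,0],
    [0,-0.012,0,0,0],
    [0,-0.012,0,0,0],
    [0,-0.011,0,0,0],
    [0,-0.009,0,0,0],
    [0,-0.008,0,0,0],
    [0,-0.006,0,0,0],
    [0,-0.005,0,0,0],
    [0,-0.003,0,0,0],
    [0,-0.0014,0,0,0],
    [0,0,0,0,0],
    [0,0,0,0,0],
  ],
)

```text
clock: 10.75
position: [605.7, -254.5, 262.1]
ee_rot: [0.708, -0.706, -0.0, -0.0]
contact_force: [-0.2, 0.2, -2.6]
gripper_width: 14.6
```

```bash
python3 - <<'E'
from h import *
go(606,-254,227,0.2)
im,d=snap('side','g')
P,u,v=pts('side',d,np.ones(d.shape,bool)); X,Y,Z=P.T
for a in range(575,650,5):
  q=(X>=a)&(X<a+5)&(Y<-280)&(Y>-304)&(Z>180)&(Z<236)
  if q.sum(): print(a+2.5,q.sum(),np.median(P[q],axis=0).round(1))
q=(X>580)&(X<630)&(Y<-300)&(Y>-330)&(Z>235)&(Z<260);print('bar',q.sum(),np.percentile(P[q],[5,50,95],axis=0).round(1))
cv2.imwrite('pics/g_z.png',cv2.resize(im[100:300,300:460],None,fx=3,fy=3,interpolation=cv2.INTER_CUBIC))
E
```

```text
t 10.75 pos [ 605.7 -254.5  262.1] yaw 0.21 tilt [-0.  0. -1.] F [-0.2  0.2 -2.6] T [ 0.03 -0.01 -0.02] w 14.6 j [-0.15  0.41  0.18 -0.   -1.34  0.16]
shift mm [-0.5 -0.3 35.1] turn 0.01
582.5 12 [ 582.5 -295.7  224.9]
587.5 9 [ 587.6 -297.2  222.2]
592.5 8 [ 593.1 -297.5  216.4]
597.5 7 [ 597.5 -297.5  211.5]
602.5 10 [ 603.4 -297.5  205.1]
607.5 9 [ 608.5 -298.   203.9]
612.5 14 [ 611.8 -295.9  209.8]
617.5 16 [ 617.8 -295.8  215.4]
622.5 12 [ 623.  -295.7  220. ]
627.5 5 [ 625.3 -294.8  224.2]
642.5 2 [ 643.3 -295.7  228.2]
647.5 4 [ 646.6 -294.8  227.6]
bar 92 [[ 598.9 -319.7  239.6]
 [ 602.6 -314.3  247.8]
 [ 611.8 -302.   253.1]]
```

View pics/g_z.png

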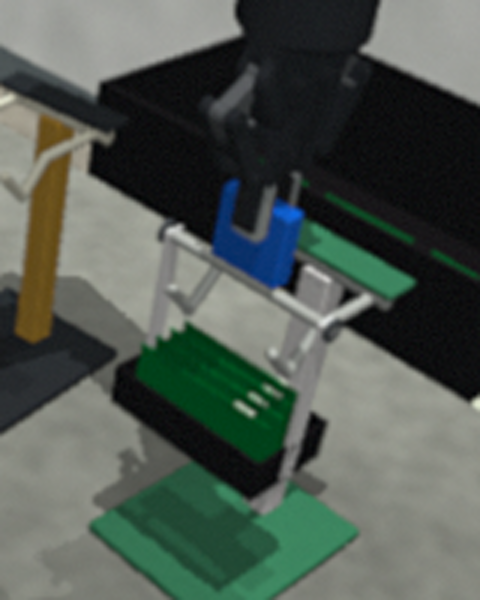

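Both hooks sit between the straps, and the bar is above the V (low point x≈605.5). I'll lower it.

Call:
drive_tool(
  steps=[
    [0,0,0.003,0,0],
    [0,0,0.005,0,0],
    [0,0,0.006,0,0],
    [0,0,0.006,0,0],
    [0,0,0.005,0,0],
    [0,0,0.003,0,0],
    [0,0,0.002,0,0],
    [0,0,0.002,0,0],
    [0,0,0,0,0],
    [0,0,0,0,0],
  ],
)

```text
clock: 11.8
position: [606.1, -254.5, 230.1]
ee_rot: [0.708, -0.706, 0.0, -0.0]
contact_force: [0.2, 0.7, -3.2]
gripper_width: 14.8
```

```bash
python3 - <<'E'
from h import *
go(605.7,-254,227,0.2)
E
```

```text
t 11.8 pos [ 606.1 -254.5  230.1] yaw 0.22 tilt [ 3.e-04 -1.e-04 -1.e+00] F [ 0.2  0.7 -3.2] T [-0.02  0.02  0.01] w 14.8 j [-0.15  0.43  0.13  0.   -1.27  0.16]
shift mm [-0.5  0.4  3.1] turn 0.02
```

Not touching yet. I'll continue 1 mm at a time.

Call:
drive_tool(
  steps=[
    [0,0,0.001,0,0],
    [0,0,0.001,0,0],
    [0,0,0.001,0,0],
    [0,0,0,0,0],
    [0,0,0,0,0],
  ],
)

```text
clock: 12.3
position: [606.8, -254.7, 227.8]
ee_rot: [0.708, -0.706, 0.001, -0.001]
contact_force: [0.9, 0.5, 0.9]
gripper_width: 14.5
```

```bash
python3 - <<'E'
from h import *
go(605.7,-254,227,0.2)
im,d=snap('side','i')
cv2.imwrite('pics/i_z.png',cv2.resize(im[100:300,300:460],None,fx=3,fy=3,interpolation=cv2.INTER_CUBIC))
E
```

```text
t 12.3 pos [ 606.8 -254.7  227.8] yaw 0.23 tilt [ 2.5e-03 -7.0e-04 -1.0e+00] F [0.9 0.5 0.9] T [ 0.1  -0.48 -0.02] w 14.5 j [-0.15  0.43  0.12  0.   -1.26  0.16]
shift mm [-0.7  1.1  0.8] turn 0.03
```

View pics/i_z.png

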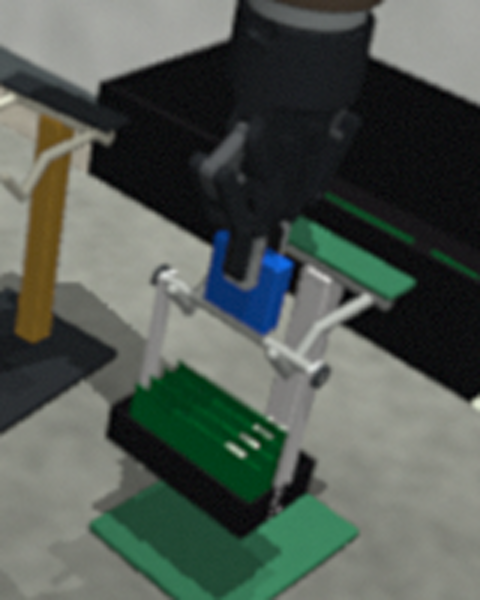

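Most of the weight is on the hooks and the bar lies in both Vs. I'll nudge it 1 mm further in and down, then open gradually.

Call:
drive_tool(
  steps=[
    [0,-0.0008,0.0006,0,0],
    [0,0,0,0,0],
    [0,0,0,0,0],
    [0,0,0,0,0],
  ],
)

```text
clock: 12.75
position: [607.3, -254.6, 227.1]
ee_rot: [0.708, -0.706, 0.001, -0.0]
contact_force: [2.1, 1.0, 4.9]
gripper_width: 14.5
```

```bash
python3 - <<'E'
from h import *
go(605.7,-254,227,0.2)
E
```

```text
t 12.75 pos [ 607.3 -254.6  227.1] yaw 0.22 tilt [ 1.7e-03 -6.0e-04 -1.0e+00] F [2.1 1.  4.9] T [ 0.25 -0.56 -0.14] w 14.5 j [-0.15  0.43  0.12  0.   -1.26  0.16]
shift mm [-0.6  1.6  0.1] turn 0.02
```

Call:
drive_tool(
  steps=[
    [0,0,0,0,0.016],
    [0,0,0,0,0.018],
    [0,0,0,0,0.02],
    [0,0,0,0,0.025],
    [0,0,0,0,0.03],
    [0,0,0,0,0.036],
    [0,0,0,0,0.04],
    [0,0,0,0,0.04],
    [0,0,0,0,0.04],
  ],
)

```text
clock: 13.65
position: [606.8, -254.4, 226.3]
ee_rot: [0.708, -0.706, -0.0, -0.0]
contact_force: [-0.0, -0.2, -0.3]
gripper_width: 40.1
```

```bash
python3 - <<'E'
from h import *
go(605.7,-254,330,0.2)
im,d=snap('side','k')
cv2.imwrite('pics/k_z.png',cv2.resize(im[100:300,300:460],None,fx=3,fy=3,interpolation=cv2.INTER_CUBIC))
E
```

```text
t 13.65 pos [ 606.8 -254.4  226.3] yaw 0.22 tilt [-0.e+00  1.e-04 -1.e+00] F [-0.  -0.2 -0.3] T [-0.03 -0.02  0.01] w 40.1 j [-0.15  0.43  0.12 -0.   -1.26  0.16]
shift mm [  -0.5    1.1 -103.7] turn 0.02
```

View pics/k_z.png

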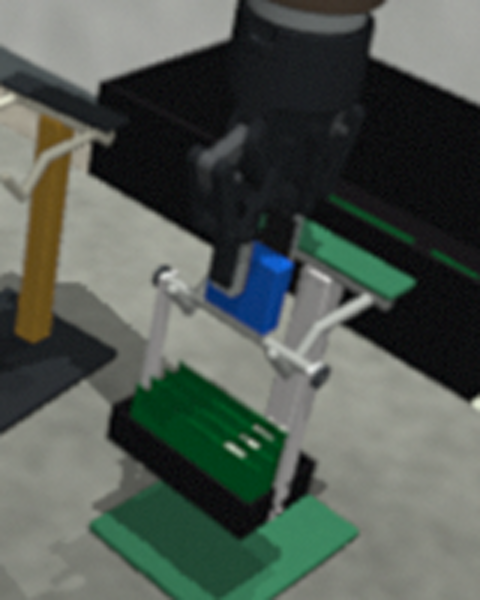

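The fingers are free and the force is zero. I'll retreat straight up and then back, out of the camera's way.

Call:
drive_tool(
  steps=[
    [0,0,-0.003,0,0.04],
    [0,0,-0.008,0,0.04],
    [0,0,-0.014,0,0.04],
    [0,0,-0.02,0,0.04],
    [0,0,-0.025,0,0.04],
    [0,0,-0.03,0,0.04],
    [0,0,-0.02,0,0.04],
    [0,0.02,0,0,0.04],
    [0,0.04,0,0,0.04],
    [-0.03,0.04,0,0,0.04],
    [-0.03,0.04,0,0,0.04],
    [-0.04,0.02,0,0,0.04],
    [-0.04,0,0,0,0.04],
    [-0.04,0,0,0,0.04],
    [-0.04,0,0,0,0.04],
    [-0.04,0,0,0,0.04],
    [-0.04,0,0,0,0.04],
    [-0.02,0,0,0,0.04],
    [0,0,0,0,0.04],
    [0,0,0,0,0.04],
  ],
)

```text
clock: 15.7
position: [445.5, 65.0, 347.0]
ee_rot: [0.709, -0.705, 0.0, -0.0]
contact_force: [0.2, -0.2, 1.0]
gripper_width: 40.0
```

```bash
python3 - <<'E'
from h import *
go(605.7,-254,330,0.2)
for n in('side','top'):
    im,d=snap(n,'m')
    P,u,v=pts(n,d,np.ones(d.shape,bool)); C=im[v,u].astype(int); X,Y,Z=P.T
    bl=(C[:,0]>C[:,2]+60)&(C[:,0]>C[:,1]+40)
    b=bl&(Z>230)&(X>570)&(X<640); print(n,'grip',b.sum(),np.percentile(P[b],[3,50,97],axis=0).round(1).tolist())
    b=b&(Z>262); print('top',cv2.minAreaRect(P[b][:,:2].astype(np.float32)))
    for lo,hi in((-319,-308),(-200,-189)):
        q=(X>595)&(X<620)&(Y>lo)&(Y<hi)&(Z>205)&(Z<235)&~bl; print('bar end',q.sum(),np.percentile(P[q],[50,95],axis=0).round(1).tolist())
    q=bl&(Z<50)&(X<450); print('box',np.median(P[q],axis=0).round())
    y=(C[:,2]>C[:,0]+100)&(C[:,1]>C[:,0]+80)&(X<450)&(Y<300);print('bin',np.median(P[y],axis=0).round())
cv2.imwrite('pics/m_z.png',cv2.resize(np.load('pics/m_side.npz')['im'][100:300,300:460],None,fx=3,fy=3,interpolation=cv2.INTER_CUBIC))
E
```

```text
t 15.7 pos [445.5  65.  347. ] yaw 0.28 tilt [ 8.e-04  1.e-04 -1.e+00] F [ 0.2 -0.2  1. ] T [ 0.   -0.    0.05] w 40.0 j [ 0.51  0.01 -0.14  0.   -1.43 -0.5 ]
shift mm [ 319.8 -158.6   17. ] turn 0.08
side grip 578 [[598.2, -278.0, 231.4], [600.6, -257.2, 254.5], [612.3, -231.8, 269.2]]
top ((605.77734375, -253.76800537109375), (49.482933044433594, 16.39024543762207), 86.51710510253906)
bar end 68 [[605.2, -317.1, 213.5], [614.7, -310.3, 219.0]]
bar end 38 [[604.8, -192.8, 214.4], [611.3, -189.6, 217.8]]
box [ 340. -163.   28.]
bin [362. 206.  24.]
top grip 258 [[599.1, -272.6, 234.8], [603.1, -248.5, 268.6], [614.5, -227.8, 272.1]]
top ((606.7207641601562, -250.7827606201172), (48.09701156616211, 16.06573486328125), 89.77001190185547)
bar end 32 [[606.3, -313.2, 216.8], [613.2, -308.9, 222.3]]
bar end 26 [[606.8, -194.6, 216.3], [612.8, -189.5, 219.4]]
box [ 344. -157.   30.]
bin [352. 197.   5.]
```

View pics/m_z.png

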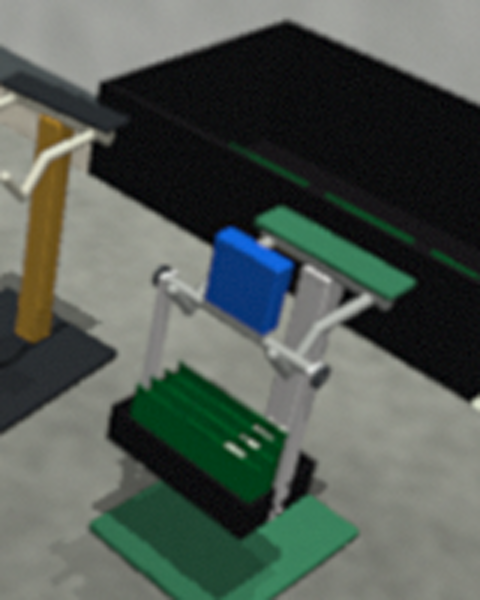

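View pics/m_top.png

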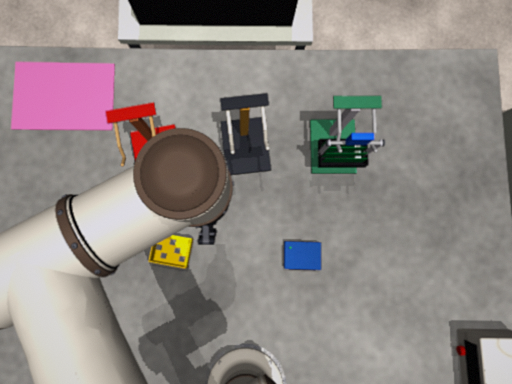

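The carrier hangs on the green stand (grip at about (362,138) in the top view). Both bar ends are at about the same height, and the grip top is at 269 mm as it was at the start. The box and bin have not moved. I'll hand it in.

```bash
python3 -c "
from bench import arm
print(arm.job_done())"
```

```text
the job is handed in; nothing more can be done
None
```

The carrier now hangs on the green stand, with its bar down in both hooks, and the job is handed in. I gripped it from above, lifted it about 30 mm off the plain stand and backed it out. I carried it level to the green stand, lowered it in, let go and moved the arm clear at about 15.7 s on the clock.

**Last checks**
- **Height:** the grip top is at about 269 mm, the same as when it hung on the plain stand.
- **Level:** the two bar ends read within about 1 mm of each other in each view, and the tray looks level.
- **Position:** the grip is at x ≈ 606 mm. The two views put its y at -254 and -251, a 3 mm disagreement close to the calibration error.
- **Contact:** forces at every check stayed at about 5 N or less, and the released gripper touched nothing.
- **Box and bin:** the blue box reads where it did at the start. In the last top view the bin was partly hidden by the arm, so its reading shifted by a few mm, but the side view shows it unmoved.

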